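# Draw a jig end plate home with its cam lock

### The arm

A 7-joint arm with a two-finger parallel gripper is mounted at the origin on a cart in front of the work surface, level with it; the furniture and walls round the work are solid. World frame = base frame: x ahead of the robot, y to its left, z up, the work surface at z = 0. Lengths are in m, angles in rad, forces in N, time in s.
With the tool pointing down it reaches from about 0.425 to 0.925 m from the base axis. Payload 6.8 kg.
Tool frame: the origin (TCP) lies midway between the tips of the shut fingers; the grasp point (between the pads) lies 19 mm behind it (grip_point_offset is the distance from the TCP to the grasp point, in m); y points along the fingers, x is the direction in which the jaws open and shut, and the axes are right-handed (so a half turn about y gives the same grasp; the last joint's range is limited). The gripper opens to 85 mm and grips with 20 to 120 N. Pads are 22 mm wide; open, the fingers measure 114 mm over their backs; the gripper's body (76 mm by 85 mm) begins 54 mm behind the grasp point. The pads swing forward as they close: fully open they stand 13 mm farther back than shut.
Start: joints at [-1.282, 0.477, 0.022, 1.555, -0.011, 1.109, -0.083], TCP at [0.261, 0.623, 0.196] pointing down, gripper open.
Joint ranges: [-2.96, 2.96], [-0.34, 2.1], [-1.41, 1.46], [0.24, 2.44], [-1.37, 4.51], [0.17, 1.92], [-2.96, 2.96]. Speed limits (rad/s): [2.39, 2.39, 3.14, 3.14, 3.14, 3.14, 3.14].

### API

Orientations are given as a unit quaternion [w, x, y, z].
In Python, from station import get_obs, read_camera, hand_in, grip_point_offset gives the robot as it stands.
- The arm moves only by the tool play_rows, never from a script. Its argument "increments" is a list of rows, each a list of 2 entries, a list of its own where there are three numbers: the shift along the tool's x, y, z in m, then the turn, a rotation vector about the tool's x, y, z in degrees. In form: [[[tx, ty, tz], [ax, ay, az]], ...]. A call has 1 to 20 rows; each row shifts and turns the commanded pose from where the row before left it, along the tool's axes as they then stand; what a row does not reach is not made up. A row lasts 1/12 s, in which the tool goes at most 41.7 mm and 7.16 degrees, less where a joint would pass 70% of its speed; a pose out of reach is approached as far as the arm can. A call with a gripper value outside its range is refused whole. "gripper" is the finger opening in m, from 0 to 0.0854, set as the call begins (left out, the last holds). The fingers move at their own pace and stop on an object; "grip_force" is the grip in N (left out, the last holds). Time passes only in rows, so rows that do not move let the fingers close. It gives the time, the measured TCP pose, the force and the opening at its end, in the units of the state.
- get_obs(): the state, without advancing time (a new reading comes with each control period).
- read_camera(name): name is "side" or "top"; returns a dict with "color" (420x560x3 uint8, red, green, blue), "range_z" (420x560 float32, m along the optical axis (not along the pixel's ray), 0 where there is no reading), "intrinsics" (3x3 intrinsics, pixels), "R" (3x3) and "t" (3): a world point X has camera coordinates R X + t. Camera axes: x right, y down, z forward; pixel columns grow to the right and rows downward; lengths in m; the calibration is good to about 2 mm. A picture is of the moment at which its call begins.
- hand_in(): hands the job in, once; it reports no verdict.
The state is a dict: "t": time; "q": joint angles; "joint_vel": joint speeds; "joint_torque": joint torques, N m; "eef_pos": TCP position; "tool_rot": TCP orientation; "contact_force": force on the tool from outside, world axes, zero at the start; "torque": the same for the moment, N m; "gripper_width": opening from 0.0 (shut) to 1.0 (fully open).
Only numpy, scipy, OpenCV 4.12 (cv2) and the standard library are available. Lean on these libraries where they do the work, as an engineer would, in place of code of your own. Each camera call takes 0.05 s, during which the arm holds its last target. There are 200 camera calls.

### The job

Take the orange cam driver from its stand, feel for the slot of the brass cam with light pressure until the blade drops in, and turn the cam clockwise until it has drawn the loose end plate firmly tight against the stop bar, without overtightening. Then put the driver back upright in its stand, and leave the things standing around alone.

Things in the scene. Friction and masses are not known exactly. Their poses are not given: they have to be found in the camera images.
- driver: Loose driver, upright in its stand: 112 mm long, 0.1 to 0.16 kg. Origin at the middle of the blade tip, z up to the handle. Blade 16 mm wide (its x), 3.5 mm thick (its y), 16 mm high; above it a 10 mm round shaft, a black collar 30 mm wide (50 to 56 mm above the tip) and a square orange handle 26 x 26 mm, flats facing its x and y (56 to 110 mm above the tip).
- cam: Brass cam disc, 44 mm across, flush in the fixture's grey cover, turning about a vertical axis. Origin on the axis at the mouth of its slot, 57 mm above the bench; z up. Slot along its x: 18.5 mm long, 5 mm wide, 8 mm deep, closed ends; a red mark at its +x end. It tightens clockwise seen from above; fully tight comes 0.45 to 1.2 rad from the start (the driver turns more: play, flex), elsewhere each time.
- slot_floor (a point): Centre of the slot's floor, 49 mm above the bench; turns with the cam. Feel at the driver: the cam turns freely at about 0.1 N m, then catches the hidden bolt head and draws. With the plate home it takes 0.3 to 0.37 N m, then rises steeply; 0.37 to 0.46 N m is well tight (bolt pull 30 to 45 N; it settles to 15 to 25 N on letting go, under 12 N is loose), over 0.53 N m (pull 60 N) is overtightened. The cam stays where it is left.
- end_plate: Loose aluminium end plate, 110 x 58 mm, 0.4 to 0.65 kg, on the fixture between guide rails. Origin at the foot of its face to the housing, mid-width, 10 mm above the bench; x away from the housing. It starts 2 to 6 mm off the steel stop bar (adjustable, set differently each time); its bolt already reaches into the cam. Buffers push back 12 N per mm over the last 2 mm (24 N when home).
- fixture: Jig fixture fixed to the bench: blue base plate 190 x 140 x 10 mm, aluminium housing 80 x 92 mm with a grey cover whose top is 57 mm above the bench, steel stop bar in front of the housing. Origin at bench height under the cam's axis; x points to the end plate, z up; the base plate reaches from x -65 to 125 mm, the housing from -50 to 30 mm.
- stand_hole (a point): Mouth of the round hole in the driver's stand, 56 mm above the bench; hole 22 mm wide with a small bevel, open down to the bench. The stand is a fixed grey block 70 x 70 mm on a dark 90 x 90 mm foot. In place, the driver's collar rests on the block's top, its blade tip 6 mm above the bench.
- battery: Black battery, 93 x 69 x 117 mm, standing beyond the stand; a bystander. Origin at the centre of its underside.
- jig_block: Grey drilled steel block, 45 x 70 x 35 mm; a bystander. Origin at the centre of its underside.
- cap_red: Small red cap, 26 mm across, 22 mm high; a bystander. Origin at the centre of its underside.
- tape_roll: Roll of tape lying flat, 98 mm across, 24 mm high; a bystander. Origin at the centre of its underside.
Mind the look-alikes: they are no part of the job. There is more than one size of the end_plate; the one meant has the size given above. Leave any green or red look-alike of the driver alone.

How it is judged:
On the way, in this order (a step that is already met when the one before it is completed fails the run):
1. the driver's blade is seated in the cam slot (horizontal distance between driver and cam below 0.004 m and z of driver in the frame of cam below -0.0045 m and angle between driver's own z axis and vertical below 0.15 rad), for 0.2 s.
2. the cam pulls the end plate tight (contact force between cam and end_plate above 25 N), for 0.2 s.
At the end, for the whole second after the job is handed in: The cam pulls the end plate against the stop bar with more than 12 N (never above 60 N); the driver stands in its stand, upright within 0.15 rad, blade tip within 10 mm of the hole's axis and under 12 mm above the bench, at rest (contact force between cam and end_plate above 12 N and horizontal distance between driver and stand_hole below 0.01 m and height (world z) of driver below 0.012 m and angle between driver's own z axis and vertical below 0.15 rad and linear speed of driver below 0.02 m/s); the robot touches nothing.
It fails at once if the cam is overtightened: bolt pull above 60 N (contact force between cam and end_plate above 60 N).
It fails at once if a bystander is moved more than 20 mm (distance of any of battery, jig_block, cap_red, tape_roll from where it was at the start of the episode above 0.02 m).
It fails at once if the blade is pressed with more than 40 N on the cam while it is not in the slot (contact force between driver and cam above 40 N and z of driver in the frame of cam above -0.0035 m).
It also fails if it takes over 72 s, if anything falls off the work surface, if the arm or the gripper's body presses on something with over 40 N, if the wrist force passes 120 N, or if a joint passes its speed limit or range.

## Working session

There is one attempt and no reset: what is moved stays moved. The work goes in short steps, Python scripts to look and compute and a tool call to move; the robot and the scene stay as the last step left them, time stands still between calls to the robot, and variables do not carry over. Pictures are saved under pics/ and viewed, about 8 in all and at most 12, crops included, and the job is handed in when it is done.

Besides the shell and the picture viewer there is one more tool, called after "Request:" as a command line: name --argument value ..., lists and objects as JSON in quotes. play_rows: Moves the arm, as the interface text tells. Its arguments: {"type":"object","properties":{"increments":{"type":"array","items":{"type":"array"}},"gripper":{"type":"number"},"grip_force":{"type":"number"}},"required":["increments"]}

```bash
mkdir -p pics; ls; python3 - <<'E'
from station import *
import cv2,numpy as np
o=get_obs();print(o, grip_point_offset() if callable(grip_point_offset) else grip_point_offset)
for n in("top","side"):
    d=read_camera(n);cv2.imwrite(f"pics/{n}0.png",d["color"][:,:,::-1]);np.savez(f"{n}0.npz",**d)
    print(n,d["intrinsics"],d["R"],d["t"])
E
```

```text
pics
{'t': 0.0, 'q': array([-1.28207967,  0.47782769,  0.02235758,  1.556458  , -0.01148111,
        1.10932921, -0.08310872]), 'joint_vel': array([-0.0009922 ,  0.00031229,  0.00121932,  0.00061597,  0.00062651,
        0.00091994, -0.00153851]), 'joint_torque': array([-6.01604224e-04, -5.96457911e+01,  1.60777163e+00, -2.81202418e+01,
        1.24399335e-02,  9.17419209e-03, -1.58354209e-05]), 'eef_pos': array([0.26065246, 0.6219136 , 0.19480489]), 'tool_rot': array([-0.5883254 ,  0.58916264,  0.39111506, -0.39216019]), 'contact_force': array([-1.17803885, -0.45504802,  0.10412119]), 'torque': array([-0.02412813,  0.04146957, -0.00377099]), 'gripper_width': 0.9957062733970015} 0.0187
top [[533.81071496   0.         286.53592283]
 [  0.         533.81071496 204.96316865]
 [  0.           0.           1.        ]] [[ 0.01808313 -0.99983454 -0.00197516]
 [-0.99348782 -0.01774601 -0.11254794]
 [ 0.11249427  0.00399752 -0.99364433]] [-0.15388838  0.60173575  1.16618759]
side [[537.278778     0.         280.42241333]
 [  0.         537.278778   212.35297615]
 [  0.           0.           1.        ]] [[ 0.98281977 -0.184007    0.014378  ]
 [-0.10828838 -0.63796457 -0.76241382]
 [ 0.14946214  0.7477584  -0.64693001]] [-0.62178054  0.03161318  1.13059199]
```

View pics/top0.png

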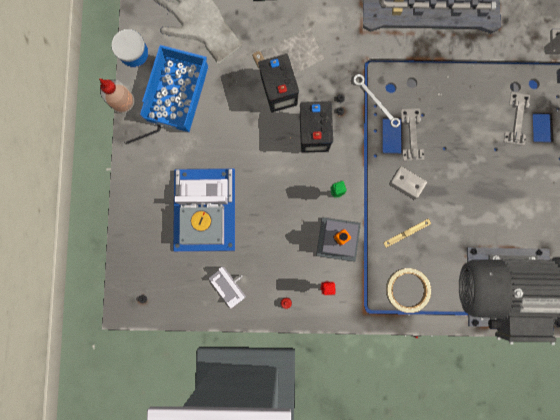

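View pics/side0.png

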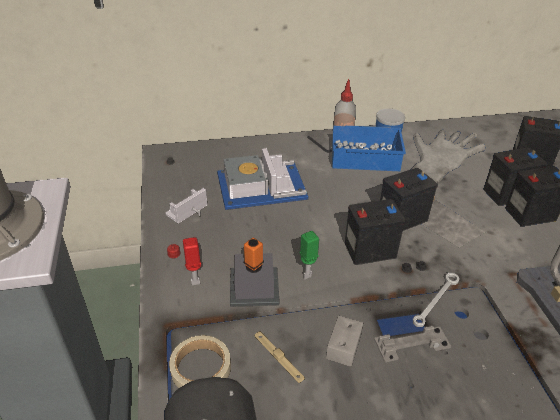

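```bash
cat > h.py <<'E'
import numpy as np,cv2
from station import *
from scipy.spatial.transform import Rotation as Rn
def ray(d,px,z):
    K,R,t=d["intrinsics"],d["R"],d["t"]; px=np.atleast_2d(px).astype(float)
    v=np.c_[(px-[K[0,2],K[1,2]])/K[0,0],np.ones(len(px))]@R; c=-R.T@t
    return c+v*((z-c[2])/v[:,2])[:,None]
def cloud(d):
    K,R,t=d["intrinsics"],d["R"],d["t"];Z=d["range_z"];v,u=np.mgrid[:420,:560]
    p=np.stack([(u-K[0,2])/K[0,0]*Z,(v-K[1,2])/K[0,0]*Z,Z],-1)
    return (p-t)@R
def proj(d,X):
    c=np.atleast_2d(X)@d["R"].T+d["t"]; return (c@d["intrinsics"].T)[:,:2]/c[:,2:]
E
python3 - <<'E'
from h import *
np.set_printoptions(precision=4,suppress=True)
T=dict(np.load("top0.npz"));S=dict(np.load("side0.npz"))
def show(im,u,v,w,h,k): return cv2.resize(im[v:v+h,u:u+w],None,fx=k,fy=k,interpolation=cv2.INTER_CUBIC)
a=show(T["color"],165,160,80,100,5);b=show(T["color"],310,205,60,62,5);c=show(S["color"],215,140,100,75,4)
b=cv2.copyMakeBorder(b,0,500-b.shape[0],0,0,0)
out=np.hstack([a,b]);cv2.imwrite("pics/crop.png",out[:,:,::-1])
for n,d in(("T",T),("S",S)):
    hsv=cv2.cvtColor(d["color"],cv2.COLOR_RGB2HSV);P=cloud(d)
    m=cv2.inRange(hsv,(5,180,120),(14,255,255));k,l,st,ce=cv2.connectedComponentsWithStats(m)
    for i in range(1,k):
        if st[i,4]>30:
            Q=P[l==i];top=Q[Q[:,2]>np.percentile(Q[:,2],90)-.004]
            print(n,"orange",st[i],ce[i],Q[:,2].max(),top.mean(0),len(top))
    m=cv2.inRange(hsv,(15,130,110),(32,255,255));k,l,st,ce=cv2.connectedComponentsWithStats(m)
    for i in range(1,k):
        if st[i,4]>60: print(n,"brass",st[i],ce[i],ray(d,[st[i,0]+st[i,2]/2-.5,st[i,1]+st[i,3]/2-.5],.057),P[l==i].mean(0))
    m=cv2.inRange(hsv,(105,150,60),(120,255,255));k,l,st,ce=cv2.connectedComponentsWithStats(m)
    for i in range(1,k):
        if st[i,4]>500: 
            c=cv2.findContours((l==i).astype(np.uint8),0,2)[0][0]
            r=cv2.boxPoints(cv2.minAreaRect(c));print(n,"blue",st[i]);print(ray(d,r,.01))
o=get_obs();print(Rn.from_quat(o["tool_rot"][[1,2,3,0]]).as_matrix())
E
```

```text
T brass [191 211  20  20 296] [200.5574 220.6419] [[0.564  0.0453 0.057 ]] [0.5635 0.0446 0.0602]
T blue [ 141   46   67   86 2382]
[[0.8072 0.2096 0.01  ]
 [0.9881 0.1665 0.01  ]
 [0.9528 0.0437 0.01  ]
 [0.7731 0.0886 0.01  ]]
T blue [ 174  169   61   82 1014]
[[ 0.4996  0.1108  0.01  ]
 [ 0.6861  0.1186  0.01  ]
 [ 0.6886 -0.0201  0.01  ]
 [ 0.502  -0.0255  0.01  ]]
S orange [244 241  19  27 361] [253.0416 254.1856] 0.7644561730939935 [ 0.5308 -0.2774  0.1212] 91
S brass [239 163  19  11 159] [247.7233 168.0252] [[0.5654 0.042  0.057 ]] [0.5649 0.0433 0.0561]
S blue [333 125  69  22 904]
[[0.8243 0.2609 0.01  ]
 [1.0083 0.2366 0.01  ]
 [0.9732 0.1394 0.01  ]
 [0.7992 0.163  0.01  ]]
S blue [ 333  145   72   26 1327]
[[0.7745 0.0785 0.01  ]
 [0.8036 0.1708 0.01  ]
 [0.972  0.1164 0.01  ]
 [0.9343 0.028  0.01  ]]
[[ 0.3865 -0.0006 -0.9223]
 [ 0.9223 -0.0016  0.3865]
 [-0.0017 -1.     -0.0001]]
```

View pics/crop.png

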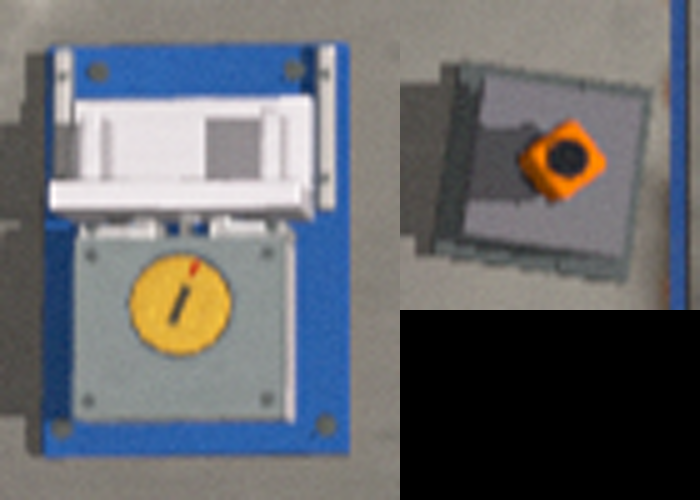

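```bash
python3 - <<'E'
from h import *
np.set_printoptions(precision=4,suppress=True)
T=dict(np.load("top0.npz"));S=dict(np.load("side0.npz"))
k=8
def up(d,u,v,w,h): return cv2.resize(d["color"][v:v+h,u:u+w],None,fx=k,fy=k,interpolation=cv2.INTER_CUBIC)
def back(p,u,v): return (np.asarray(p,float)+.5)/k-.5+[u,v]
# driver
h=cv2.cvtColor(up(T,325,220,35,35),cv2.COLOR_RGB2HSV)
m=cv2.inRange(h,(3,170,110),(22,255,255)); 
c=max(cv2.findContours(m,0,1)[0],key=cv2.contourArea);r=cv2.minAreaRect(c);W=ray(T,back(cv2.boxPoints(r),325,220),.114)
print("handle",W[:,:2],W.mean(0)); e=np.diff(W,axis=0);print(np.degrees(np.arctan2(e[:,1],e[:,0])),np.linalg.norm(e,axis=1))
mb=cv2.inRange(h[:,:,2],0,90)&cv2.drawContours(np.zeros_like(m),[c],-1,255,-1)
k2,l,st,ce=cv2.connectedComponentsWithStats(mb);i=1+np.argmax(st[1:,4]);print("cap",st[i],ray(T,back(ce[i],325,220),.118))
# cam
for n,d,u,v in(("T",T,188,208),("S",S,232,158)):
    I=up(d,u,v,35,30);h=cv2.cvtColor(I,cv2.COLOR_RGB2HSV)
    br=cv2.inRange(h,(12,120,100),(35,255,255));c=max(cv2.findContours(br,0,1)[0],key=cv2.contourArea)
    hull=cv2.convexHull(c);W=ray(d,back(hull[:,0],u,v),.057)
    (cx,cy),rad=cv2.minEnclosingCircle((W[:,:2]*1000).astype(np.float32));print(n,"cam",cx,cy,rad)
    dm=cv2.erode(cv2.drawContours(np.zeros_like(br),[hull],-1,255,-1),np.ones((9,9)))
    for nm,mm in(("slot",cv2.inRange(h[:,:,2],0,120)&dm),("red",(cv2.inRange(h,(0,150,60),(9,255,255))|cv2.inRange(h,(170,150,60),(180,255,255)))&cv2.drawContours(np.zeros_like(br),[hull],-1,255,-1))):
        ys,xs=np.nonzero(mm)
        if len(xs)<20: print(nm,"none");continue
        P=ray(d,back(np.c_[xs,ys],u,v),.057)[:,:2];ct=P.mean(0);w,V=np.linalg.eigh(np.cov((P-ct).T));print(nm,len(xs),ct,np.degrees(np.arctan2(V[1,1],V[0,1])),np.sqrt(w)*3.46)
# side orange
P=cloud(S)
h=cv2.cvtColor(S["color"],cv2.COLOR_RGB2HSV);ys,xs=np.nonzero(cv2.inRange(h,(3,170,110),(22,255,255)));s=(xs>235)&(xs<270)&(ys>235)&(ys<275);print(xs[s].min(),xs[s].max(),ys[s].min(),ys[s].max())
Pt=cloud(T);q=Pt[230:245,335:352].reshape(-1,3);print("topz",np.median(q[q[:,2]>.1],axis=0))
# stand top corners
g=Pt[215:262,315:365];q=g[(g[...,2]>.05)&(g[...,2]<.065)];r=cv2.minAreaRect((q[:,:2]*1000).astype(np.float32));print("stand",r)
print("proj", proj(T,[.5308,-.2774,.116]))
E
```

```text
handle [[ 0.5323 -0.241 ]
 [ 0.5499 -0.2643]
 [ 0.529  -0.2799]
 [ 0.5115 -0.2566]] [ 0.5307 -0.2604  0.114 ]
[ -53.0033 -143.3137  126.9104] [0.0292 0.026  0.0292]
cap [ 117  106   61   56 2573] [[ 0.5317 -0.2617  0.118 ]]
T cam 564.0029907226562 45.11622619628906 22.135557174682617
slot 574 [0.564  0.0456] 160.00326705229142 [0.0028 0.0155]
red 99 [0.5807 0.0395] 153.26585533941525 [0.0017 0.0047]
S cam 565.0292358398438 42.43315124511719 21.595197677612305
slot none
red 114 [0.5811 0.0391] 173.24301879788771 [0.0032 0.0047]
244 262 238 269
topz [ 0.532  -0.2601  0.116 ]
stand ((532.7288818359375, -261.9154357910156), (69.99158477783203, 70.20987701416016), 82.45374298095703)
proj [[350.4449 236.8417]]
```

Request:
play_rows --increments '[[[0,0,0],[0,6.7,0]],[[0,0,0],[0,6.7,0]],[[0,0,0],[0,6.7,0]],[[0,0,0],[0,6.7,0]],[[0,0,0],[0,6.7,0]],[[0,0,0],[0,6.7,0]],[[0,0,0],[0,6.7,0]],[[0,0,0],[0,6.7,0]],[[0,0,0],[0,6.7,0]],[[0,0,0],[0,6.7,0]],[[0,0,0],[0,6.7,0]],[[0,0,0],[0,6.7,0]],[[0,0,0],[0,6.7,0]],[[0,0,0],[0,6.7,0]],[[0,0,0],[0,6.7,0]],[[0,0,0],[0,6.7,0]],[[0,0,0],[0,6.7,0]],[[0,0,0],[0,6.4,0]],[[0,0,0],[0,0,0]],[[0,0,0],[0,0,0]]]' --gripper 0.06 --grip_force 100

```text
t: 1.77
eef_pos: [0.2606, 0.6224, 0.1953]
tool_rot: [-0.633, 0.634, -0.314, 0.315]
contact_force: [0.4, 0.4, 0.1]
gripper_width: 0.699
```

```bash
cat >> h.py <<'E'
np.set_printoptions(precision=4,suppress=True)
def st(target=None,az=None):
    o=get_obs();M=Rn.from_quat(o["tool_rot"][[1,2,3,0]]).as_matrix();p=o["eef_pos"]
    print("t",o["t"],"p",p,"az",np.degrees(np.arctan2(M[1,0],M[0,0])),"tilt xyz",M[:,1],"q",o["q"],"F",o["contact_force"],"M",o["torque"],"w",o["gripper_width"])
    if target is not None: print("tool shift",M.T@(np.array(target)-p))
    return o,M
E
python3 -c "
from h import *
st([.532,-.261,.19])"
```

```text
t 1.7667 p [0.2606 0.6224 0.1953] az -52.835991046023736 tilt xyz [ 0.     -0.0009 -1.    ] q [-1.6044  0.5131  0.4912  1.5805 -0.2605  1.1145 -1.9733] F [0.3501 0.447  0.1346] M [-0.0417  0.0353 -0.0018] w 0.6992776534567801
tool shift [ 0.8679  0.0061 -0.3174]
```

Request:
play_rows --increments '[[[0.0381,0,-0.0057],[0,0,0]],[[0.0381,0,-0.0057],[0,0,0]],[[0.0381,0,-0.0057],[0,0,0]],[[0.0381,0,-0.0057],[0,0,0]],[[0.0381,0,-0.0057],[0,0,0]],[[0.0381,0,-0.0057],[0,0,0]],[[0.0381,0,-0.0057],[0,0,0]],[[0.0381,0,-0.0057],[0,0,0]],[[0.0381,0,-0.0057],[0,0,0]],[[0.0381,0,-0.0057],[0,0,0]],[[0.0381,0,-0.0057],[0,0,0]],[[0.0381,0,-0.0057],[0,0,0]],[[0.0381,0,-0.0057],[0,0,0]]]'

```text
t: 2.85
eef_pos: [0.5, 0.1805, 0.196]
tool_rot: [0.634, -0.633, 0.314, -0.314]
contact_force: [0.9, 0.4, -0.5]
gripper_width: 0.703
```

Request:
play_rows --increments '[[[0.0339,0,-0.0221],[0,0,0]],[[0.0339,0,-0.0221],[0,0,0]],[[0.0339,0,-0.0221],[0,0,0]],[[0.0339,0,-0.0221],[0,0,0]],[[0.0339,0,-0.0221],[0,0,0]],[[0.0339,0,-0.0221],[0,0,0]],[[0.0339,0,-0.0221],[0,0,0]],[[0.0339,0,-0.0221],[0,0,0]],[[0.0339,0,-0.0221],[0,0,0]],[[0.0339,0,-0.0221],[0,0,0]],[[0.0339,0,-0.0221],[0,0,0]],[[0,0,0],[0,0,0]],[[0,0,0],[0,0,0]],[[0,0,0],[0,0,0]]]'

```text
t: 4.02
eef_pos: [0.5293, -0.2615, 0.1954]
tool_rot: [0.633, -0.633, 0.316, -0.315]
contact_force: [0.1, 0.8, -0.1]
gripper_width: 0.701
```

```bash
python3 -c "
from h import *
st([.532,-.261,.073])"
```

```text
t 4.0167 p [ 0.5293 -0.2615  0.1954] az -52.94552039051325 tilt xyz [-0.0006  0.0008 -1.    ] q [-0.2299  0.4203  0.7769  1.8022 -0.3353  1.0567 -0.2525] F [ 0.0722  0.8234 -0.0514] M [ 0.0589  0.0407 -0.0047] w 0.7009837145610254
tool shift [0.0013 0.1224 0.0025]
```

Request:
play_rows --increments '[[[0.0013,0.03,0.0025],[0,0,0]],[[0,0.03,0],[0,0,0]],[[0,0.0224,0],[0,0,0]],[[0,0.02,0],[0,0,0]],[[0,0.02,0],[0,0,0]],[[0,0,0],[0,0,0]],[[0,0,0],[0,0,0]]]'

```text
t: 4.6
eef_pos: [0.5322, -0.2591, 0.0728]
tool_rot: [0.633, -0.633, 0.315, -0.314]
contact_force: [0.3, -0.4, 1.0]
gripper_width: 0.699
```

Request:
play_rows --increments '[[[0,0,0],[0,0,0]],[[0,0,0],[0,0,0]],[[0,0,0],[0,0,0]],[[0,0,0],[0,0,0]],[[0,0,0],[0,0,0]],[[0,0,0],[0,0,0]],[[0,0,0],[0,0,0]],[[0,0,0],[0,0,0]],[[0,0,0],[0,0,0]]]' --gripper 0.01 --grip_force 100

```text
t: 5.35
eef_pos: [0.5335, -0.2617, 0.0753]
tool_rot: [0.633, -0.632, 0.315, -0.317]
contact_force: [-1.0, 2.1, 7.9]
gripper_width: 0.257
```

```bash
python3 -c "
from h import *
st([.532,-.261,.073])"
```

```text
t 5.35 p [ 0.5335 -0.2617  0.0753] az -53.024799676400896 tilt xyz [ 0.0029 -0.0001 -1.    ] q [-0.1418  0.571   0.6719  1.8936 -0.4719  0.8371 -0.1491] F [-1.0297  2.1041  7.9141] M [ 0.4065  0.2287 -0.0268] w 0.25727129486900496
tool shift [-0.0015  0.0023 -0.0008]
```

Request:
play_rows --increments '[[[0,-0.003,0],[0,0,0]],[[0,-0.01,0],[0,0,0]],[[0,-0.02,0],[0,0,0]],[[0,-0.02,0],[0,0,0]],[[0,-0.02,0],[0,0,0]],[[0,-0.02,0],[0,0,0]],[[0,-0.02,0],[0,0,0]],[[0,0,0],[0,0,0]],[[0,0,0],[0,0,0]]]'

```text
t: 6.1
eef_pos: [0.5328, -0.2617, 0.1878]
tool_rot: [0.633, -0.632, 0.315, -0.317]
contact_force: [0.6, -0.3, -2.1]
gripper_width: 0.255
```

```bash
python3 - <<'E'
from h import *
o,M=st()
d=read_camera("side");np.savez("side1.npz",**d);t=read_camera("top");np.savez("top1.npz",**t)
u,v=proj(d,o["eef_pos"])[0].astype(int);print(u,v)
I=cv2.resize(d["color"][v-60:v+70,u-65:u+65],None,fx=4.5,fy=4.5,interpolation=cv2.INTER_CUBIC);cv2.imwrite("pics/lift.png",I[:,:,::-1])
E
```

```text
t 6.1 p [ 0.5328 -0.2617  0.1878] az -53.03744067390763 tilt xyz [ 0.0025 -0.0004 -1.    ] q [-0.2269  0.4335  0.7743  1.8054 -0.3482  1.0414 -0.2461] F [ 0.6121 -0.2541 -2.0873] M [-0.0254 -0.0376  0.046 ] w 0.25532759210518646
251 210
```

View pics/lift.png

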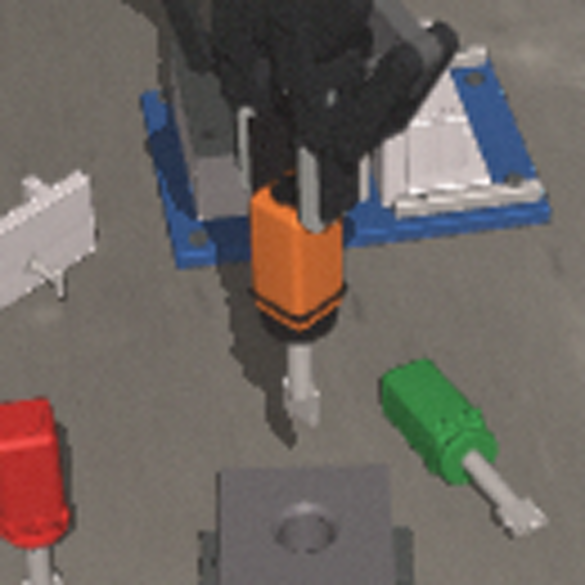

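```bash
python3 - <<'E'
from h import *
d=dict(np.load("side1.npz"));u,v=251,210
I=d["color"][v+8:v+40,u-18:u+22];I=cv2.resize(I,None,fx=16,fy=16,interpolation=cv2.INTER_CUBIC);I=cv2.convertScaleAbs(I,alpha=1.4)
cv2.imwrite("pics/blade.png",I[:,:,::-1])
E
```

```text
(no output)
```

View pics/blade.png

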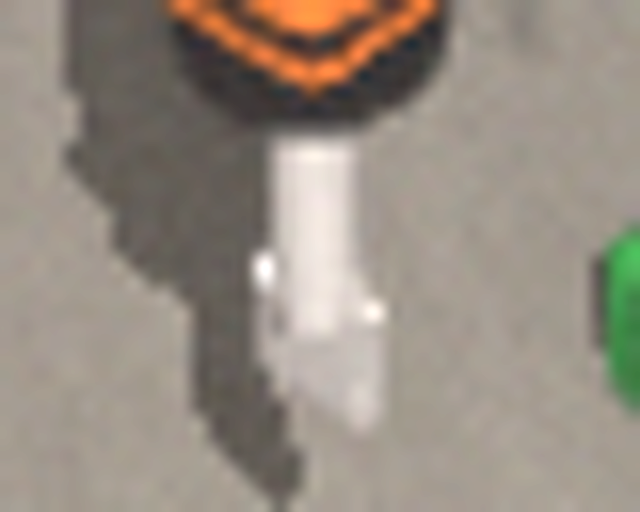

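Request:
play_rows --increments '[[[0,0,0],[0,-6.6,0]],[[0,0,0],[0,-6.6,0]],[[0,0,0],[0,-6.6,0]],[[0,0,0],[0,-6.6,0]],[[0,0,0],[0,-6.6,0]],[[0,0,0],[0,0,0]]]'

```text
t: 6.7
eef_pos: [0.5314, -0.2611, 0.1852]
tool_rot: [0.697, -0.696, 0.122, -0.121]
contact_force: [0.0, -0.6, -0.5]
gripper_width: 0.258
```

```bash
python3 -c "
from h import *
st([.565,.0432,.1878])"
```

```text
t 6.7 p [ 0.5314 -0.2611  0.1852] az -19.815119209390616 tilt xyz [-0.0021  0.0009 -1.    ] q [-0.1268  0.402   0.6286  1.8019 -0.272   1.0275  0.2607] F [ 0.0141 -0.5933 -0.4859] M [-0.0037 -0.0234 -0.0052] w 0.2581712116691289
tool shift [-0.0715 -0.0024  0.2977]
```

Request:
play_rows --increments '[[[-0.0072,0,0.0298],[0,0,0]],[[-0.0072,0,0.0298],[0,0,0]],[[-0.0072,0,0.0298],[0,0,0]],[[-0.0072,0,0.0298],[0,0,0]],[[-0.0072,0,0.0298],[0,0,0]],[[-0.0072,0,0.0298],[0,0,0]],[[-0.0072,0,0.0298],[0,0,0]],[[-0.0072,0,0.0298],[0,0,0]],[[-0.0072,0,0.0298],[0,0,0]],[[-0.0067,0,0.0295],[0,0,0]],[[0,0.02,0],[0,0,0]],[[0,0.02,0],[0,0,0]],[[0,0,0],[0,0,0]],[[0,0,0],[0,0,0]],[[0,0,0],[0,0,0]]]'

```text
t: 7.95
eef_pos: [0.5673, 0.0421, 0.1468]
tool_rot: [-0.696, 0.696, -0.124, 0.124]
contact_force: [0.1, -0.3, -0.8]
gripper_width: 0.258
```

```bash
python3 - <<'E'
from h import *
o,M=st([.565,.0432,.135])
d=read_camera("side");np.savez("side2.npz",**d)
tip=o["eef_pos"]-[0,0,.069];print(tip,proj(d,tip),proj(d,[.565,.0432,.057]))
u,v=proj(d,tip)[0].astype(int)
I=cv2.resize(d["color"][v-40:v+20,u-35:u+35],None,fx=10,fy=10,interpolation=cv2.INTER_CUBIC);cv2.imwrite("pics/over.png",I[:,:,::-1]);print(u-35,v-40)
E
```

```text
t 7.95 p [0.5673 0.0421 0.1468] az -20.188916527300346 tilt xyz [ 0.     -0.0004 -1.    ] q [-0.6068  0.3923  0.5415  1.8916 -0.2489  0.9244 -0.3   ] F [ 0.1486 -0.3035 -0.7627] M [-0.021   0.0176 -0.0059] w 0.25813648814806434
tool shift [-0.0025  0.0118  0.0003]
[0.5673 0.0421 0.0778] [[248.5961 160.2768]] [[247.7467 167.7061]]
213 120
```

View pics/over.png

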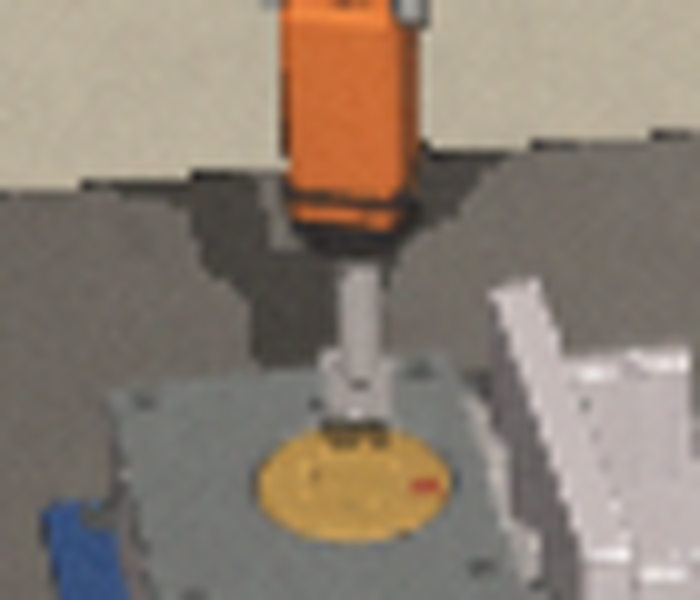

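Request:
play_rows --increments '[[[-0.0016,0.005,-0.0019],[0,0,0]],[[0,0.004,0],[0,0,0]],[[0,0.002,0],[0,0,0]],[[0,0.001,0],[0,0,0]],[[0,0.001,0],[0,0,0]],[[0,0.0,0],[0,0,0]],[[0,0,0],[0,0,0]]]'

```text
t: 8.58
eef_pos: [0.565, 0.0415, 0.1334]
tool_rot: [0.696, -0.696, 0.123, -0.123]
contact_force: [-0.7, -0.2, -1.5]
gripper_width: 0.259
```

```bash
python3 -c "
from h import *
st([.566,.0432,.125])"
```

```text
t 8.5833 p [0.565  0.0415 0.1334] az -20.037417946939414 tilt xyz [ 0.0001  0.     -1.    ] q [-0.5995  0.4055  0.5333  1.9085 -0.2598  0.8957 -0.2876] F [-0.737  -0.2104 -1.4803] M [-0.0448 -0.0626 -0.0181] w 0.2588313440418502
tool shift [0.0004 0.0084 0.0019]
```

Request:
play_rows --increments '[[[0,0.001,0],[0,0,0]],[[0,0.001,0],[0,0,0]],[[0,0.001,0],[0,0,0]],[[0,0,0],[0,0,0]],[[0,0,0],[0,0,0]]]'

```text
t: 9.0
eef_pos: [0.5649, 0.0415, 0.1303]
tool_rot: [-0.696, 0.696, -0.123, 0.123]
contact_force: [-0.2, 0.9, -1.4]
gripper_width: 0.255
```

Request:
play_rows --increments '[[[0,0.001,0],[0,0,0]],[[0,0.001,0],[0,0,0]],[[0,0,0],[0,0,0]],[[0,0,0],[0,0,0]]]'

```text
t: 9.33
eef_pos: [0.5648, 0.0415, 0.1283]
tool_rot: [-0.696, 0.696, -0.123, 0.123]
contact_force: [-0.6, 0.3, -1.5]
gripper_width: 0.257
```

Request:
play_rows --increments '[[[0,0.001,0],[0,0,0]],[[0,0.001,0],[0,0,0]],[[0,0,0],[0,0,0]],[[0,0,0],[0,0,0]]]'

```text
t: 9.67
eef_pos: [0.565, 0.0416, 0.1264]
tool_rot: [0.696, -0.696, 0.123, -0.123]
contact_force: [-0.3, 0.2, -1.2]
gripper_width: 0.258
```

Request:
play_rows --increments '[[[0,0.001,0],[0,0,0]],[[0,0.001,0],[0,0,0]],[[0,0,0],[0,0,0]],[[0,0,0],[0,0,0]]]'

```text
t: 10.0
eef_pos: [0.566, 0.0419, 0.1261]
tool_rot: [0.697, -0.696, 0.122, -0.124]
contact_force: [-2.4, 1.4, 11.5]
gripper_width: 0.258
```

Request:
play_rows --increments '[[[0,0.001,0],[0,0,0]],[[0,0,0],[0,0,0]],[[0,0,0],[0,0,0]]]'

```text
t: 10.25
eef_pos: [0.5666, 0.042, 0.1259]
tool_rot: [0.697, -0.695, 0.122, -0.124]
contact_force: [-3.6, -0.5, 17.8]
gripper_width: 0.255
```

Request:
play_rows --increments '[[[0,-0.001,0],[0,0,0]],[[0,0,0.0004],[0,0,0]],[[0,0,0.0004],[0,0,0]],[[0,0,0.0004],[0,0,0]],[[0,0,0.0004],[0,0,0]],[[0,0,0],[0,0,0]]]'

```text
t: 10.75
eef_pos: [0.5665, 0.0431, 0.126]
tool_rot: [0.697, -0.696, 0.122, -0.124]
contact_force: [-3.4, -0.7, 12.1]
gripper_width: 0.258
```

Request:
play_rows --increments '[[[0,0,0.0004],[0,0,0]],[[0,0,0.0004],[0,0,0]],[[0,0,0.0004],[0,0,0]],[[0,0,0],[0,0,0]]]'

```text
t: 11.08
eef_pos: [0.5668, 0.044, 0.126]
tool_rot: [0.697, -0.696, 0.123, -0.124]
contact_force: [-2.4, -1.7, 11.8]
gripper_width: 0.258
```

Request:
play_rows --increments '[[[0,0,0.0004],[0,0,0]],[[0,0,0.0004],[0,0,0]],[[0,0,0.0004],[0,0,0]],[[0,0,0],[0,0,0]]]'

```text
t: 11.42
eef_pos: [0.5671, 0.0449, 0.126]
tool_rot: [0.697, -0.696, 0.123, -0.124]
contact_force: [-2.6, -0.8, 12.5]
gripper_width: 0.259
```

Request:
play_rows --increments '[[[0,0,0.0004],[0,0,0]],[[0,0,0.0004],[0,0,0]],[[0,0,0.0004],[0,0,0]],[[0,0,0.0004],[0,0,0]],[[0,0,0],[0,0,0]]]'

```text
t: 11.83
eef_pos: [0.5675, 0.046, 0.1259]
tool_rot: [0.696, -0.696, 0.123, -0.124]
contact_force: [-3.0, -2.6, 11.7]
gripper_width: 0.257
```

Request:
play_rows --increments '[[[-0.001,0,0],[0,0,0]],[[-0.001,0,0],[0,0,0]],[[0,0,-0.0005],[0,0,0]],[[0,0,-0.0005],[0,0,0]],[[0,0,-0.0005],[0,0,0]],[[0,0,-0.0005],[0,0,0]],[[0,0,-0.0005],[0,0,0]],[[0,0,0],[0,0,0]]]'

```text
t: 12.5
eef_pos: [0.5657, 0.0443, 0.126]
tool_rot: [0.696, -0.696, 0.122, -0.124]
contact_force: [-1.5, -0.3, 9.2]
gripper_width: 0.257
```

Request:
play_rows --increments '[[[0,0,-0.0005],[0,0,0]],[[0,0,-0.0005],[0,0,0]],[[0,0,-0.0005],[0,0,0]],[[0,0,-0.0005],[0,0,0]],[[0,0,0],[0,0,0]]]'

```text
t: 12.92
eef_pos: [0.5652, 0.0429, 0.1261]
tool_rot: [0.697, -0.696, 0.122, -0.124]
contact_force: [-0.5, -1.4, 9.1]
gripper_width: 0.263
```

Request:
play_rows --increments '[[[0,0,-0.0005],[0,0,0]],[[0,0,-0.0005],[0,0,0]],[[0,0,-0.0005],[0,0,0]],[[0,0,-0.0005],[0,0,0]],[[0,0,-0.0005],[0,0,0]],[[0,0,0],[0,0,0]]]'

```text
t: 13.42
eef_pos: [0.5646, 0.041, 0.1261]
tool_rot: [0.697, -0.696, 0.122, -0.124]
contact_force: [-0.4, 0.0, 8.5]
gripper_width: 0.258
```

Request:
play_rows --increments '[[[-0.001,0.0003,0],[0,0,0]],[[-0.001,0,0],[0,0,0]],[[0,0,0.0004],[0,0,0]],[[0,0,0.0004],[0,0,0]],[[0,0,0.0004],[0,0,0]],[[0,0,0.0004],[0,0,0]],[[0,0,0.0004],[0,0,0]],[[0,0,0.0004],[0,0,0]],[[0,0,0],[0,0,0]]]'

```text
t: 14.17
eef_pos: [0.5644, 0.0433, 0.1261]
tool_rot: [0.697, -0.696, 0.121, -0.125]
contact_force: [1.5, -1.6, 8.0]
gripper_width: 0.256
```

Request:
play_rows --increments '[[[0,0,0.0004],[0,0,0]],[[0,0,0.0004],[0,0,0]],[[0,0,0.0004],[0,0,0]],[[0,0,0.0004],[0,0,0]],[[0,0,0.0004],[0,0,0]],[[0,0,0.0004],[0,0,0]],[[0,0,0],[0,0,0]]]'

```text
t: 14.75
eef_pos: [0.5651, 0.0451, 0.1261]
tool_rot: [0.696, -0.696, 0.121, -0.125]
contact_force: [0.6, -1.9, 8.5]
gripper_width: 0.26
```

```bash
python3 - <<'E'
from h import *
o,M=st([.565,.0432,.126])
d=read_camera("side");np.savez("side3.npz",**d)
tip=o["eef_pos"]-[0,0,.069];print(proj(d,tip),proj(d,[.565,.0432,.057]))
u,v=248,165
I=cv2.resize(d["color"][v-30:v+15,u-30:u+30],None,fx=12,fy=12,interpolation=cv2.INTER_CUBIC);cv2.imwrite("pics/on.png",I[:,:,::-1]);print(u-30,v-30)
E
```

```text
t 14.75 p [0.5651 0.0451 0.1261] az -20.074092734684523 tilt xyz [ 0.0055 -0.0004 -1.    ] q [-0.6032  0.4127  0.5292  1.9182 -0.2657  0.8742 -0.29  ] F [ 0.5945 -1.9357  8.5276] M [-0.8066 -0.3051 -0.0408] w 0.25967081200032976
tool shift [ 0.0006  0.0001 -0.0018]
[[247.6581 167.2001]] [[247.7467 167.7061]]
218 135
```

View pics/on.png

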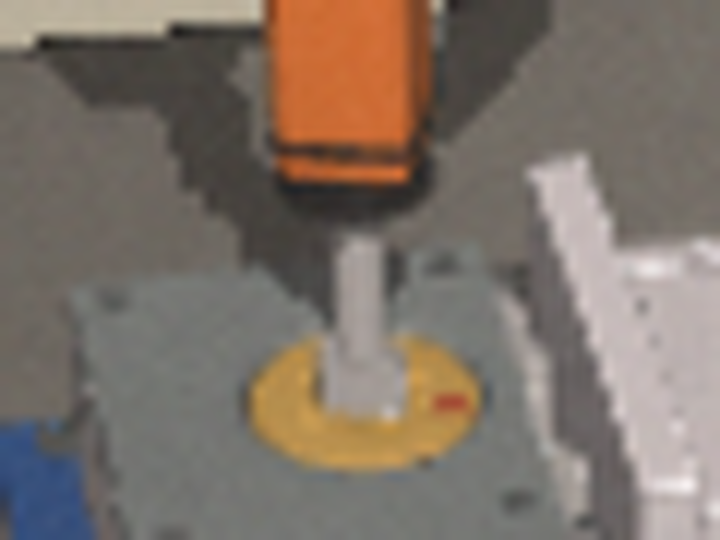

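Request:
play_rows --increments '[[[0.0005,0.0003,0.0004],[0,0,0]],[[0,0,0.0004],[0,0,0]],[[0,0,0.0004],[0,0,0]],[[0,0,0.0004],[0,0,0]],[[0,0,0],[0,0,0]]]'

```text
t: 15.22
eef_pos: [0.5659, 0.0462, 0.1259]
tool_rot: [0.696, -0.696, 0.121, -0.125]
contact_force: [-0.6, -2.9, 11.2]
gripper_width: 0.258
```

Request:
play_rows --increments '[[[0,0,0.0004],[0,0,0]],[[0,0,0.0004],[0,0,0]],[[0,0,0.0004],[0,0,0]],[[0,0,0.0004],[0,0,0]],[[0,0,0],[0,0,0]]]'

```text
t: 15.63
eef_pos: [0.5663, 0.0474, 0.1259]
tool_rot: [-0.696, 0.696, -0.122, 0.125]
contact_force: [-0.1, -3.0, 10.9]
gripper_width: 0.256
```

Request:
play_rows --increments '[[[0,0,0.0004],[0,0,0]],[[0,0,0.0004],[0,0,0]],[[0,0,0.0004],[0,0,0]],[[0,0,0.0004],[0,0,0]],[[0,0,0],[0,0,0]]]'

```text
t: 16.05
eef_pos: [0.5667, 0.0486, 0.1258]
tool_rot: [-0.696, 0.696, -0.122, 0.125]
contact_force: [-1.1, -2.9, 10.7]
gripper_width: 0.256
```

```bash
python3 - <<'E'
from h import *
o,M=st()
d=read_camera("side");np.savez("side4.npz",**d);t=read_camera("top");np.savez("top4.npz",**t)
u,v=248,155
I=cv2.resize(d["color"][v-30:v+22,u-20:u+20],None,fx=11,fy=11,interpolation=cv2.INTER_CUBIC)
J=cv2.resize(t["color"][200:252,180:212],None,fx=11,fy=11,interpolation=cv2.INTER_CUBIC);
for z in (.057,.069,.12,.126+.04): print(z,proj(d,[*o["eef_pos"][:2],z]))
cv2.imwrite("pics/on4.png",np.hstack([I,J])[:,:,::-1])
E
```

```text
t 16.05 p [0.5667 0.0486 0.1258] az -20.099420308899486 tilt xyz [ 0.0046 -0.0013 -1.    ] q [-0.6075  0.4167  0.5284  1.9129 -0.2663  0.8767 -0.2962] F [-1.1395 -2.8951 10.6634] M [-1.368   0.1276  0.0032] w 0.25576748756068307
0.057 [[248.1823 166.2647]]
0.069 [[248.0517 161.8957]]
0.12 [[247.4775 142.6826]]
0.166 [[246.9313 124.4028]]
```

View pics/on4.png

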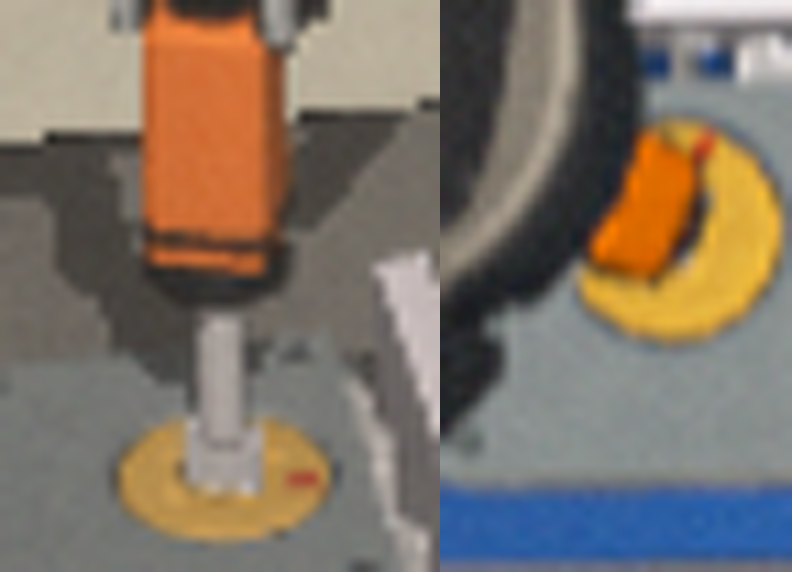

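```bash
python3 - <<'E'
from h import *
for n in("side1","side2","side3","side4"):
    d=dict(np.load(n+".npz"));P=cloud(d);h=cv2.cvtColor(d["color"],cv2.COLOR_RGB2HSV)
    m=cv2.inRange(h,(3,150,90),(22,255,255));k,l,s,c=cv2.connectedComponentsWithStats(m);i=[i for i in range(1,k) if s[i,4]>60 and 235<c[i,0]<265][0]
    b=cv2.erode((l==i).astype(np.uint8),np.ones((3,3)))
    Q=P[(b>0)];Q=Q[np.abs(Q[:,2]-np.median(Q[:,2]))<.06]
    ct=Q.mean(0)
    A=np.c_[Q[:,[0,2]]-ct[[0,2]]]
    # centerline per row
    f=lambda Q:np.linalg.lstsq(np.c_[Q[:,0]-ct[0],Q[:,2]-ct[2],np.ones(len(Q))],Q[:,1],rcond=None)[0]
    a=f(Q);r=Q[:,1]-np.c_[Q[:,0]-ct[0],Q[:,2]-ct[2],np.ones(len(Q))]@a
    Q2=Q[np.abs(r)<2*np.std(r)];a=f(Q2)
    print(n,len(Q),ct,Q[:,2].min(),Q[:,2].max(),"dy/dx,dy/dz",a,"res",np.std(r))
    sh=(P[...,2]>0);
    # shaft pixels by nearness
    v,u=np.mgrid[:420,:560];bot=s[i,1]+s[i,3]
    sm=(np.abs(u-c[i,0])<=1)&(v>=bot+3)&(v<=bot+12)
    for vv in range(bot,bot+16): print("   ",vv,P[vv,int(c[i,0]+.5)])
E
```

```text
side1 310 [ 0.5292 -0.2731  0.2061] 0.18688761766364728 0.2282958767759287 dy/dx,dy/dz [-0.2153 -0.0097 -0.2732] res 0.004272834181650843
    224 [ 0.5284 -0.279   0.1746]
    225 [ 0.5284 -0.2786  0.1721]
    226 [ 0.53   -0.2656  0.1582]
    227 [ 0.5296 -0.2682  0.1582]
    228 [ 0.5296 -0.2676  0.1554]
    229 [ 0.5297 -0.2667  0.1523]
    230 [ 0.5297 -0.2665  0.1499]
    231 [ 0.5296 -0.2669  0.1479]
    232 [ 0.5297 -0.2652  0.1441]
    233 [ 0.5297 -0.2653  0.1419]
    234 [ 0.5296 -0.2656  0.1398]
    235 [ 0.5292 -0.2681  0.1398]
    236 [ 0.5295 -0.2654  0.135 ]
    237 [ 0.5295 -0.2654  0.1326]
    238 [ 0.5292 -0.267   0.1318]
    239 [ 0.5296 -0.2637  0.1263]
side2 178 [0.5641 0.0283 0.1669] 0.14483211438161644 0.18798433411280868 dy/dx,dy/dz [-0.2523  0.0115  0.0284] res 0.0018226213958636888
    143 [0.5635 0.0304 0.1312]
    144 [0.5633 0.0295 0.1292]
    145 [0.5628 0.0256 0.1292]
    146 [0.5638 0.0344 0.1209]
    147 [0.5639 0.0364 0.117 ]
    148 [0.5643 0.0398 0.1122]
    149 [0.5638 0.0365 0.1118]
    150 [0.5641 0.0395 0.1072]
    151 [0.5634 0.0345 0.1079]
  
[... 780 characters left out ...]
2]
    164 [0.5609 0.0399 0.0699]
    165 [0.561  0.041  0.0664]
side4 176 [0.5635 0.0337 0.1456] 0.12503629804314076 0.16672177546922742 dy/dx,dy/dz [-0.3116  0.0599  0.0337] res 0.0020712972348679746
    150 [0.563  0.0301 0.1135]
    151 [0.5631 0.0321 0.1095]
    152 [0.5623 0.0256 0.1114]
    153 [0.5638 0.0386 0.1   ]
    154 [0.5636 0.0376 0.098 ]
    155 [0.5637 0.0392 0.0942]
    156 [ 0.4455 -0.9397  0.7645]
    157 [0.5636 0.039  0.0891]
    158 [0.5633 0.0378 0.0873]
    159 [0.5637 0.0413 0.0822]
    160 [0.5631 0.0366 0.0828]
    161 [0.5633 0.0393 0.0782]
    162 [0.5631 0.0377 0.0766]
    163 [0.5631 0.0388 0.0732]
    164 [0.5627 0.0361 0.0724]
    165 [0.5629 0.0379 0.0684]
```

Request:
play_rows --increments '[[[0,0.0003,-0.0006],[0,0,0]],[[0,0,-0.0006],[0,0,0]],[[0,0,-0.0006],[0,0,0]],[[0,0,-0.0006],[0,0,0]],[[0,0,-0.0006],[0,0,0]],[[0,0,-0.0006],[0,0,0]],[[0,0,-0.0006],[0,0,0]],[[0,0,-0.0006],[0,0,0]],[[0,0,0],[0,0,0]]]'

```text
t: 16.9
eef_pos: [0.5656, 0.0449, 0.126]
tool_rot: [0.697, -0.696, 0.121, -0.125]
contact_force: [0.4, -1.9, 13.4]
gripper_width: 0.262
```

```bash
cat >> h.py <<'E'
def tilt(name="side"):
    d=read_camera("side");P=cloud(d);h=cv2.cvtColor(d["color"],cv2.COLOR_RGB2HSV)
    m=cv2.inRange(h,(3,150,90),(22,255,255));k,l,s,c=cv2.connectedComponentsWithStats(m);i=[i for i in range(1,k) if s[i,4]>60 and 225<c[i,0]<275][0]
    Q=P[cv2.erode((l==i).astype(np.uint8),np.ones((3,3)))>0];Q=Q[np.abs(Q[:,2]-np.median(Q[:,2]))<.06];ct=Q.mean(0)
    f=lambda Q:np.linalg.lstsq(np.c_[Q[:,0]-ct[0],Q[:,2]-ct[2],np.ones(len(Q))],Q[:,1],rcond=None)[0]
    a=f(Q);r=Q[:,1]-np.c_[Q[:,0]-ct[0],Q[:,2]-ct[2],np.ones(len(Q))]@a
    Q=Q[np.abs(r)<2*np.std(r)];print("dy/dx dy/dz y",f(Q),"ct",ct,"zmin",Q[:,2].min())
    return d
E
python3 - <<'E'
from h import *
st();d=tilt();np.savez("side5.npz",**d)
E
```

```text
t 16.9 p [0.5656 0.0449 0.126 ] az -20.085835593532774 tilt xyz [ 0.0056  0.0001 -1.    ] q [-0.602   0.4135  0.5288  1.9172 -0.2667  0.8743 -0.2889] F [ 0.4246 -1.9431 13.4342] M [-0.6838  0.0369 -0.0387] w 0.261651071179447
dy/dx dy/dz y [-0.2897  0.0195  0.0307] ct [0.5627 0.0306 0.1459] zmin 0.12503146462671053
```

Request:
play_rows --increments '[[[0,-0.002,0],[0,0,0]],[[0,-0.002,0.001],[0,0,0]],[[0,0,0],[0,0,0]],[[0,0.001,0],[0,0,0]],[[0,0.001,0],[0,0,0]],[[0,0.001,0],[0,0,0]],[[0,0,0],[0,0,0]],[[0,0,0],[0,0,0]]]' --gripper 0.01 --grip_force 120

```text
t: 17.62
eef_pos: [0.5633, 0.0467, 0.1241]
tool_rot: [-0.696, 0.696, -0.123, 0.123]
contact_force: [1.8, -1.2, -2.9]
gripper_width: 0.246
```

Request:
play_rows --increments '[[[0,-0.003,0],[0,0,0]],[[0,0,0.0007],[0,0,0]],[[0,0.001,0],[0,0,0]],[[0,0.001,0],[0,0,0]],[[0,0.001,0],[0,0,0]],[[0,0,0],[0,0,0]],[[0,0,0],[0,0,0]]]'

```text
t: 18.2
eef_pos: [0.5636, 0.0474, 0.1244]
tool_rot: [-0.696, 0.696, -0.123, 0.123]
contact_force: [2.2, -1.0, -3.3]
gripper_width: 0.247
```

Request:
play_rows --increments '[[[0,-0.003,0],[0,0,0]],[[0,0,0.0007],[0,0,0]],[[0,0.001,0],[0,0,0]],[[0,0.001,0],[0,0,0]],[[0,0.001,0],[0,0,0]],[[0,0,0],[0,0,0]],[[0,0,0],[0,0,0]]]'

```text
t: 18.78
eef_pos: [0.5638, 0.048, 0.1243]
tool_rot: [-0.696, 0.696, -0.123, 0.123]
contact_force: [2.4, -0.4, -2.0]
gripper_width: 0.247
```

```bash
python3 - <<'E'
from h import *
st();d=tilt();np.savez("side6.npz",**d)
E
```

```text
t 18.7833 p [0.5638 0.048  0.1243] az -20.040334535761314 tilt xyz [ 0.0005 -0.0004 -1.    ] q [-0.6058  0.4162  0.5269  1.9176 -0.2671  0.8764 -0.2932] F [ 2.4008 -0.4053 -2.0058] M [-0.1754 -0.5762  0.0117] w 0.24722785502941477
dy/dx dy/dz y [-0.2995 -0.004   0.0342] ct [0.5612 0.0343 0.1437] zmin 0.12129683184744115
```

Request:
play_rows --increments '[[[0,0.001,0],[0,0,0]],[[0,0.001,0],[0,0,0]],[[0,0,0],[0,0,0]],[[0,0,0],[0,0,0]]]'

```text
t: 19.17
eef_pos: [0.5638, 0.0481, 0.1225]
tool_rot: [-0.696, 0.696, -0.123, 0.123]
contact_force: [2.6, -0.1, -0.8]
gripper_width: 0.246
```

Request:
play_rows --increments '[[[0,0.001,0],[0,0,0]],[[0,0.001,0],[0,0,0]],[[0,0,0],[0,0,0]],[[0,0,0],[0,0,0]]]'

```text
t: 19.5
eef_pos: [0.5638, 0.0481, 0.1205]
tool_rot: [-0.696, 0.696, -0.123, 0.123]
contact_force: [2.3, -1.0, -0.2]
gripper_width: 0.249
```

Request:
play_rows --increments '[[[0,0.001,0],[0,0,0]],[[0,0.001,0],[0,0,0]],[[0,0.001,0],[0,0,0]],[[0,0,0],[0,0,0]],[[0,0,0],[0,0,0]]]'

```text
t: 19.92
eef_pos: [0.5644, 0.0483, 0.1183]
tool_rot: [0.697, -0.696, 0.123, -0.123]
contact_force: [1.4, -1.2, 5.7]
gripper_width: 0.248
```

```bash
python3 - <<'E'
from h import *
st();d=tilt();np.savez("side7.npz",**d)
E
```

```text
t 19.9167 p [0.5644 0.0483 0.1183] az -20.042215794523926 tilt xyz [ 0.0013  0.0006 -1.    ] q [-0.6014  0.4245  0.5225  1.9218 -0.2743  0.864  -0.2876] F [ 1.3717 -1.1568  5.7116] M [-0.2269 -0.3844  0.0361] w 0.24811202496029497
dy/dx dy/dz y [-0.3284 -0.0019  0.0344] ct [0.5615 0.0344 0.1379] zmin 0.11566376575906955
```

Request:
play_rows --increments '[[[0.00015,0,0],[0,3,0]],[[0.00015,0,0],[0,3,0]],[[0.00015,0,0],[0,3,0]],[[0.00015,0,0],[0,3,0]],[[0.00015,0,0],[0,3,0]],[[0,0,0],[0,0,0]]]'

```text
t: 20.47
eef_pos: [0.5648, 0.048, 0.1183]
tool_rot: [0.674, -0.674, 0.213, -0.214]
contact_force: [0.5, -1.4, 6.8]
gripper_width: 0.247
```

```bash
python3 -c "
from h import *
st()"
```

```text
t 20.4667 p [0.5648 0.048  0.1183] az -35.18200220053753 tilt xyz [ 0.0008  0.0006 -1.    ] q [-0.6493  0.4383  0.5889  1.9233 -0.314   0.8705 -0.5133] F [ 0.5136 -1.3637  6.7627] M [-0.2475 -0.1461  0.0016] w 0.24670517380953091
```

Request:
play_rows --increments '[[[0.00015,0,0],[0,3,0]],[[0.00015,0,0],[0,3,0]],[[0.00015,0,0],[0,3,0]],[[0,0,0],[0,0,0]]]'

```text
t: 20.8
eef_pos: [0.5651, 0.0479, 0.1183]
tool_rot: [0.656, -0.655, 0.266, -0.266]
contact_force: [0.3, -0.7, 7.1]
gripper_width: 0.247
```

```bash
python3 - <<'E'
from h import *
st();d=read_camera("side");I=cv2.resize(d["color"][125:180,220:275],None,fx=10,fy=10,interpolation=cv2.INTER_CUBIC);cv2.imwrite("pics/turn.png",I[:,:,::-1])
h=cv2.cvtColor(d["color"],cv2.COLOR_RGB2HSV);m=cv2.inRange(h,(0,150,60),(6,255,255))|cv2.inRange(h,(170,120,60),(180,255,255));m[:, :235]=0;m[:,265:]=0;m[:158]=0;m[180:]=0
ys,xs=np.nonzero(m);print(len(xs)); r=ray(d,[xs.mean(),ys.mean()],.057)[0,:2];print(r,np.degrees(np.arctan2(*(r-[.565,.0424])[::-1])))
E
```

```text
t 20.8 p [0.5651 0.0479 0.1183] az -44.175282633748644 tilt xyz [ 0.0006  0.0007 -1.    ] q [-0.6773  0.4477  0.6288  1.9243 -0.3389  0.875  -0.646 ] F [ 0.2838 -0.7481  7.1029] M [-0.1211 -0.0856  0.0667] w 0.24691922543291628
1
[0.5782 0.036 ] -26.080394451700965
```

Request:
play_rows --increments '[[[0.00015,0,0],[0,3,0]],[[0.00015,0,0],[0,3,0]],[[0,0,0],[0,0,0]]]'

```text
t: 21.1
eef_pos: [0.5653, 0.0477, 0.1183]
tool_rot: [0.641, -0.64, 0.3, -0.3]
contact_force: [0.5, -0.2, 7.3]
gripper_width: 0.248
```

```bash
python3 -c "
from h import *
st()"
```

```text
t 21.1 p [0.5653 0.0477 0.1183] az -50.173126978346744 tilt xyz [ 0.0006  0.0009 -1.    ] q [-0.6958  0.4545  0.6555  1.9249 -0.3561  0.8784 -0.7339] F [ 0.5099 -0.1794  7.2634] M [-0.0888 -0.0336  0.0766] w 0.24804169483828947
```

Request:
play_rows --increments '[[[0.00015,0,0],[0,3,0]],[[0.00015,0,0],[0,3,0]],[[0,0,0],[0,0,0]]]'

```text
t: 21.35
eef_pos: [0.5655, 0.0476, 0.1183]
tool_rot: [0.624, -0.623, 0.333, -0.333]
contact_force: [-0.3, -0.4, 7.5]
gripper_width: 0.247
```

```bash
python3 -c "
from h import *
st()"
```

```text
t 21.35 p [0.5655 0.0476 0.1183] az -56.16286001548421 tilt xyz [ 0.0005  0.001  -1.    ] q [-0.7143  0.4618  0.6825  1.9256 -0.3738  0.8821 -0.8214] F [-0.2801 -0.4173  7.4772] M [-0.0633 -0.0979  0.1115] w 0.247220131879216
```

Request:
play_rows --increments '[[[0.00015,0,0],[0,3,0]],[[5e-05,0,0],[0,1,0]],[[0,0,0],[0,0,0]]]'

```text
t: 21.6
eef_pos: [0.5655, 0.0475, 0.1183]
tool_rot: [0.613, -0.612, 0.354, -0.354]
contact_force: [0.0, 0.7, 8.3]
gripper_width: 0.247
```

```bash
python3 -c "
from h import *
st()"
```

```text
t 21.6 p [0.5655 0.0475 0.1183] az -60.05737880739761 tilt xyz [ 0.0005  0.001  -1.    ] q [-0.7262  0.4667  0.7002  1.9261 -0.3854  0.8847 -0.878 ] F [0.0173 0.7139 8.268 ] M [-0.0138 -0.0035  0.1686] w 0.24692157611375093
```

Request:
play_rows --increments '[[[0.00015,0,0],[0,3,0]],[[0,0,0],[0,0,0]]]'

```text
t: 21.77
eef_pos: [0.5656, 0.0475, 0.1183]
tool_rot: [0.603, -0.602, 0.37, -0.37]
contact_force: [-1.2, 0.7, 7.5]
gripper_width: 0.243
```

```bash
python3 -c "
from h import *
st()"
```

```text
t 21.7667 p [0.5656 0.0475 0.1183] az -63.13571478904519 tilt xyz [ 0.0005  0.0012 -1.    ] q [-0.7355  0.4707  0.714   1.9265 -0.3948  0.8868 -0.9226] F [-1.2014  0.7282  7.4713] M [0.1047 0.0342 0.1554] w 0.24259531410029783
```

```bash
cat >> h.py <<'E'
def mz(n=4):
    A=[]
    for i in range(n):
        o=get_obs();A.append([o["torque"][2],o["joint_torque"][6],*o["contact_force"]]);read_camera("side")
    A=np.array(A);M=Rn.from_quat(o["tool_rot"][[1,2,3,0]]).as_matrix()
    print("t %.2f"%o["t"],"p",o["eef_pos"],"az %.2f"%np.degrees(np.arctan2(M[1,0],M[0,0])),"Mz,t7,F",A.mean(0),"Mz",A[:,0],"t7",A[:,1])
E
python3 -c "
from h import *
mz()"
```

```text
t 21.92 p [0.5656 0.0475 0.1183] az -63.00 Mz,t7,F [ 0.1517 -0.3248 -0.5167  0.2055  7.1056] Mz [0.1554 0.1415 0.1299 0.1801] t7 [-0.6154 -0.3437 -0.1903 -0.1496]
```

Request:
play_rows --increments '[[[0.00015,0,0],[0,3,0]],[[0,0,0],[0,0,0]]]'

```text
t: 22.13
eef_pos: [0.5657, 0.0474, 0.1183]
tool_rot: [0.593, -0.592, 0.386, -0.386]
contact_force: [-0.7, -0.1, 8.1]
gripper_width: 0.248
```

```bash
python3 -c "
from h import *
mz()"
```

```text
t 22.28 p [0.5656 0.0474 0.1183] az -66.00 Mz,t7,F [ 0.1826 -0.3382 -0.1342  0.4361  7.6597] Mz [0.1721 0.2672 0.16   0.131 ] t7 [-0.627  -0.3572 -0.2044 -0.1644]
```

Request:
play_rows --increments '[[[0.00015,0,0],[0,3,0]],[[0,0,0],[0,0,0]],[[0,0,0],[0,0,0]]]'

```text
t: 22.58
eef_pos: [0.5657, 0.0474, 0.1183]
tool_rot: [0.583, -0.582, 0.401, -0.4]
contact_force: [0.6, 0.3, 6.7]
gripper_width: 0.245
```

```bash
python3 -c "
from h import *
mz()"
```

```text
t 22.73 p [0.5657 0.0474 0.1183] az -68.98 Mz,t7,F [ 0.1717 -0.2101  0.036   0.5849  7.578 ] Mz [0.1232 0.1983 0.1972 0.1681] t7 [-0.267  -0.2021 -0.1872 -0.1842]
```

Request:
play_rows --increments '[[[0.00015,0,0],[0,3,0]],[[0,0,0],[0,0,0]],[[0,0,0],[0,0,0]]]'

```text
t: 23.03
eef_pos: [0.5658, 0.0473, 0.1183]
tool_rot: [0.573, -0.572, 0.416, -0.415]
contact_force: [-0.0, 0.1, 8.1]
gripper_width: 0.25
```

```bash
python3 -c "
from h import *
mz()"
```

```text
t 23.18 p [0.5657 0.0472 0.1183] az -71.98 Mz,t7,F [ 0.2152 -0.2343  0.2148  0.5659  7.5672] Mz [0.2243 0.2529 0.1859 0.1977] t7 [-0.291  -0.2263 -0.2115 -0.2085]
```

Request:
play_rows --increments '[[[0.00015,0,0],[0,3,0]],[[0,0,0],[0,0,0]],[[0,0,0],[0,0,0]]]'

```text
t: 23.48
eef_pos: [0.5659, 0.0472, 0.1183]
tool_rot: [0.562, -0.56, 0.431, -0.43]
contact_force: [0.1, 0.1, 7.6]
gripper_width: 0.248
```

```bash
python3 -c "
from h import *
mz()"
```

```text
t 23.63 p [0.5658 0.0472 0.1183] az -74.97 Mz,t7,F [ 0.2277 -0.249   0.1168  0.4385  7.4921] Mz [0.2233 0.2597 0.1942 0.2337] t7 [-0.3051 -0.241  -0.2263 -0.2233]
```

Request:
play_rows --increments '[[[0.00015,0,0],[0,3,0]],[[0,0,0],[0,0,0]],[[0,0,0],[0,0,0]]]'

```text
t: 23.93
eef_pos: [0.5659, 0.0471, 0.1183]
tool_rot: [0.55, -0.549, 0.445, -0.445]
contact_force: [-0.3, 0.7, 8.1]
gripper_width: 0.252
```

```bash
python3 -c "
from h import *
mz()"
```

```text
t 24.08 p [0.5659 0.0472 0.1183] az -77.97 Mz,t7,F [ 0.2537 -0.2803 -0.3494  0.7155  7.9858] Mz [0.2201 0.2832 0.2468 0.2648] t7 [-0.3362 -0.2724 -0.2577 -0.2547]
```

Request:
play_rows --increments '[[[0.0001,0,0],[0,2,0]],[[0,0,0],[0,0,0]],[[0,0,0],[0,0,0]]]'

```text
t: 24.38
eef_pos: [0.5659, 0.0471, 0.1183]
tool_rot: [0.542, -0.541, 0.455, -0.454]
contact_force: [-0.6, 0.2, 7.5]
gripper_width: 0.249
```

```bash
python3 -c "
from h import *
mz()"
```

```text
t 24.53 p [0.5659 0.0471 0.1183] az -79.96 Mz,t7,F [ 0.2984 -0.3114 -0.434   0.7898  7.8267] Mz [0.2974 0.2718 0.3529 0.2716] t7 [-0.3488 -0.3062 -0.2964 -0.2944]
```

Request:
play_rows --increments '[[[0.0001,0,0],[0,2,0]],[[0,0,0],[0,0,0]],[[0,0,0],[0,0,0]]]'

```text
t: 24.83
eef_pos: [0.566, 0.047, 0.1183]
tool_rot: [0.534, -0.533, 0.464, -0.463]
contact_force: [0.0, 1.3, 8.0]
gripper_width: 0.251
```

```bash
python3 -c "
from h import *
mz()"
```

```text
t 24.98 p [0.566  0.047  0.1183] az -81.96 Mz,t7,F [ 0.2898 -0.3219  0.0237  1.0249  7.8007] Mz [0.264  0.3293 0.3091 0.2567] t7 [-0.359  -0.3167 -0.3069 -0.305 ]
```

Request:
play_rows --increments '[[[5e-05,0,0],[0,1.5,0]],[[0,0,0],[0,0,0]],[[0,0,0],[0,0,0]]]'

```text
t: 25.28
eef_pos: [0.566, 0.047, 0.1183]
tool_rot: [0.528, -0.527, 0.471, -0.47]
contact_force: [-0.5, 1.5, 7.9]
gripper_width: 0.247
```

```bash
python3 -c "
from h import *
mz()"
```

```text
t 25.43 p [0.566  0.047  0.1183] az -83.45 Mz,t7,F [ 0.3483 -0.3673 -0.149   1.0495  7.8952] Mz [0.3671 0.335  0.3242 0.3667] t7 [-0.3952 -0.3633 -0.356  -0.3545]
```

Request:
play_rows --increments '[[[5e-05,0,0],[0,1,0]],[[0,0,0],[0,0,0]],[[0,0,0],[0,0,0]]]'

```text
t: 25.73
eef_pos: [0.566, 0.047, 0.1183]
tool_rot: [0.524, -0.523, 0.475, -0.475]
contact_force: [0.6, 0.8, 7.9]
gripper_width: 0.249
```

```bash
python3 -c "
from h import *
mz()"
```

```text
t 25.88 p [0.566  0.047  0.1183] az -84.44 Mz,t7,F [ 0.3768 -0.3851  0.1206  1.0085  7.6133] Mz [0.3729 0.4004 0.3618 0.3723] t7 [-0.4035 -0.3825 -0.3777 -0.3766]
```

Request:
play_rows --increments '[[[5e-05,0,0],[0,1,0]],[[0,0,0],[0,0,0]],[[0,0,0],[0,0,0]]]'

```text
t: 26.18
eef_pos: [0.566, 0.047, 0.1183]
tool_rot: [0.52, -0.519, 0.48, -0.479]
contact_force: [0.0, 1.0, 7.6]
gripper_width: 0.249
```

```bash
python3 -c "
from h import *
mz()"
```

```text
t 26.33 p [0.566  0.047  0.1183] az -85.44 Mz,t7,F [ 0.3803 -0.3828 -0.0671  1.0868  7.798 ] Mz [0.4335 0.3683 0.3405 0.3788] t7 [-0.4012 -0.3801 -0.3756 -0.3744]
```

Request:
play_rows --increments '[[[5e-05,0,0],[0,1,0]],[[0,0,0],[0,0,0]],[[0,0,0],[0,0,0]]]'

```text
t: 26.63
eef_pos: [0.566, 0.047, 0.1183]
tool_rot: [0.516, -0.515, 0.485, -0.484]
contact_force: [0.3, 0.4, 8.1]
gripper_width: 0.253
```

```bash
python3 -c "
from h import *
mz()"
```

```text
t 26.78 p [0.566  0.047  0.1183] az -86.43 Mz,t7,F [ 0.4407 -0.4286  0.3435  0.8331  8.0715] Mz [0.4462 0.4678 0.3973 0.4515] t7 [-0.447  -0.426  -0.4212 -0.4202]
```

Request:
play_rows --increments '[[[-0.0001,0,0],[0,-2,0]],[[-0.0001,0,0],[0,-2,0]],[[-0.0001,0,0],[0,-2,0]],[[-0.0001,0,0],[0,-2,0]],[[0,0,0],[0,0,0]],[[0,0,0],[0,0,0]]]'

```text
t: 27.33
eef_pos: [0.5659, 0.047, 0.1183]
tool_rot: [0.548, -0.547, 0.448, -0.447]
contact_force: [-0.4, 1.2, 7.4]
gripper_width: 0.247
```

```bash
python3 -c "
from h import *
mz()"
```

```text
t 27.48 p [0.5659 0.0471 0.1183] az -78.50 Mz,t7,F [ 0.0535 -0.0379 -0.004   0.9095  7.6227] Mz [0.0595 0.0579 0.0648 0.0318] t7 [ 0.0031 -0.0439 -0.0544 -0.0565]
```

Request:
play_rows --increments '[[[0,0,0],[0,-1,0]],[[0,-0.002,0],[0,0,0]],[[0,-0.002,0],[0,0,0]],[[0,-0.003,0],[0,0,0]],[[0,-0.004,0],[0,0,0]],[[0,-0.006,0],[0,0,0]],[[0,-0.01,0],[0,0,0]],[[0,-0.02,0],[0,0,0]],[[0,-0.02,0],[0,0,0]],[[0,-0.01,0],[0,0,0]],[[0,0,0],[0,0,0]],[[0,0,0],[0,0,0]]]'

```text
t: 28.53
eef_pos: [0.5656, 0.0463, 0.1948]
tool_rot: [0.552, -0.551, 0.443, -0.443]
contact_force: [-1.0, 1.0, -1.8]
gripper_width: 0.247
```

```bash
python3 - <<'E'
from h import *
st([.5335,-.2617,.195]);d=tilt();np.savez("side8.npz",**d)
E
```

```text
t 28.5333 p [0.5656 0.0463 0.1948] az -77.52522600488686 tilt xyz [ 0.0007  0.0007 -1.    ] q [-0.8465  0.3954  0.8544  1.86   -0.3443  1.0401 -1.2058] F [-1.0201  0.9541 -1.7582] M [-0.0024  0.0516  0.0279] w 0.24729265916915222
tool shift [ 0.2938 -0.0005 -0.0978]
dy/dx dy/dz y [0.0228 0.0407 0.0333] ct [0.5624 0.034  0.2108] zmin 0.19303184406819482
```

Request:
play_rows --increments '[[[0,0,0],[0,-6.1,0]],[[0,0,0],[0,-6.1,0]],[[0,0,0],[0,-6.1,0]],[[0,0,0],[0,-6.1,0]],[[0,0,0],[0,0,0]]]'

```text
t: 29.0
eef_pos: [0.5645, 0.046, 0.1933]
tool_rot: [-0.633, 0.633, -0.316, 0.314]
contact_force: [-0.9, 0.4, -1.4]
gripper_width: 0.244
```

```bash
python3 - <<'E'
from h import *
st([.5335,-.2620,.195])
E
```

```text
t 29.0 p [0.5645 0.046  0.1933] az -52.9276407966334 tilt xyz [-0.0022 -0.0003 -1.    ] q [-0.7714  0.3678  0.745   1.8576 -0.2883  1.0291 -0.8323] F [-0.9481  0.4199 -1.3571] M [ 0.0384 -0.0125 -0.0167] w 0.24446054119839547
tool shift [ 0.2271 -0.0016 -0.2105]
```

Request:
play_rows --increments '[[[0.0227,0,-0.021],[0,0,0]],[[0.0227,0,-0.021],[0,0,0]],[[0.0227,0,-0.021],[0,0,0]],[[0.0227,0,-0.021],[0,0,0]],[[0.0227,0,-0.021],[0,0,0]],[[0.0227,0,-0.021],[0,0,0]],[[0.0227,0,-0.021],[0,0,0]],[[0.0227,0,-0.021],[0,0,0]],[[0.0227,0,-0.021],[0,0,0]],[[0.0227,0,-0.021],[0,0,0]],[[0,0.02,0],[0,0,0]],[[0,0.02,0],[0,0,0]],[[0,0.008,0],[0,0,0]],[[0,0,0],[0,0,0]],[[0,0,0],[0,0,0]]]'

```text
t: 30.25
eef_pos: [0.5335, -0.261, 0.1461]
tool_rot: [-0.632, 0.632, -0.317, 0.316]
contact_force: [-0.3, -0.6, -1.2]
gripper_width: 0.249
```

```bash
python3 - <<'E'
from h import *
o,M=st([.5335,-.262,.14]);d=tilt();np.savez("side9.npz",**d);t=read_camera("top");np.savez("top9.npz",**t)
print("tip pred",proj(d,o["eef_pos"]-[0,0,.069]),"hole",proj(d,[.5335,-.262,.056]))
u,v=proj(d,[.5335,-.262,.065])[0].astype(int);print(u-30,v-30)
I=cv2.resize(d["color"][v-30:v+20,u-30:u+30],None,fx=11,fy=11,interpolation=cv2.INTER_CUBIC);cv2.imwrite("pics/stand.png",I[:,:,::-1])
E
```

```text
t 30.25 p [ 0.5335 -0.261   0.1461] az -53.17940622206167 tilt xyz [-0.0015  0.0003 -1.    ] q [-0.202   0.4858  0.7461  1.8407 -0.3937  0.9702 -0.2139] F [-0.3179 -0.6228 -1.1938] M [ 0.0191 -0.0349 -0.0252] w 0.24898852597604748
tool shift [ 0.0009  0.0061 -0.0006]
dy/dx dy/dz y [-0.2513 -0.0138 -0.2726] ct [ 0.5295 -0.2725  0.1646] zmin 0.1433852504935869
tip pred [[253.5069 257.7482]] hole [[253.8212 266.3412]]
223 232
```

View pics/stand.png

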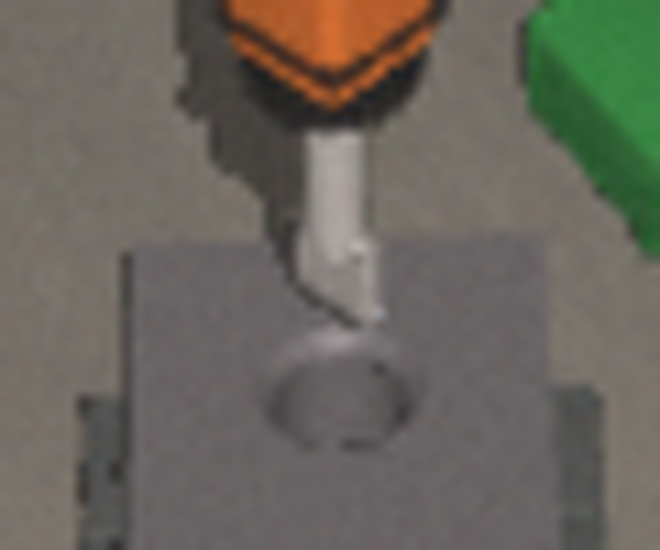

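Request:
play_rows --increments '[[[0.0007,0.005,0],[0,0,0]],[[0,0.005,0],[0,0,0]],[[0,0.005,0],[0,0,0]],[[0,0.005,0],[0,0,0]],[[0,0.005,0],[0,0,0]],[[0,0,0],[0,0,0]]]'

```text
t: 30.85
eef_pos: [0.5334, -0.2616, 0.1202]
tool_rot: [-0.632, 0.633, -0.317, 0.316]
contact_force: [-0.0, 0.5, -1.7]
gripper_width: 0.248
```

Request:
play_rows --increments '[[[0,0.006,0],[0,0,0]],[[0,0.006,0],[0,0,0]],[[0,0.006,0],[0,0,0]],[[0,0.006,0],[0,0,0]],[[0,0.006,0],[0,0,0]],[[0,0.006,0],[0,0,0]],[[0,0.004,0],[0,0,0]],[[0,0.002,0],[0,0,0]],[[0,0,0],[0,0,0]],[[0,0,0],[0,0,0]]]'

```text
t: 31.68
eef_pos: [0.5341, -0.2621, 0.0795]
tool_rot: [-0.632, 0.632, -0.316, 0.316]
contact_force: [0.3, -0.2, -1.5]
gripper_width: 0.247
```

Request:
play_rows --increments '[[[0,0.002,0],[0,0,0]],[[0,0.001,0],[0,0,0]],[[0,0.001,0],[0,0,0]],[[0,0.0005,0],[0,0,0]],[[0,0,0],[0,0,0]],[[0,0,0],[0,0,0]]]'

```text
t: 32.18
eef_pos: [0.5343, -0.2622, 0.0754]
tool_rot: [0.633, -0.632, 0.316, -0.316]
contact_force: [-1.2, 1.0, 4.4]
gripper_width: 0.246
```

Request:
play_rows --increments '[[[0,0,0],[0,0,0]],[[0,0,0],[0,0,0]],[[0,0,0],[0,0,0]],[[0,0,0],[0,0,0]],[[0,0,0],[0,0,0]],[[0,0,0],[0,0,0]],[[0,0,0],[0,0,0]]]' --gripper 0.06

```text
t: 32.77
eef_pos: [0.5341, -0.262, 0.0749]
tool_rot: [-0.632, 0.632, -0.316, 0.316]
contact_force: [0.3, -0.1, -0.7]
gripper_width: 0.704
```

```bash
python3 - <<'E'
from h import *
st();tilt()
E
```

```text
t 32.7667 p [ 0.5341 -0.262   0.0749] az -53.13779493842035 tilt xyz [-0.  0. -1.] q [-0.1448  0.5758  0.6772  1.89   -0.4752  0.8418 -0.1486] F [ 0.322  -0.1474 -0.7262] M [-0.0251 -0.023   0.0155] w 0.7035340859412922
dy/dx dy/dz y [-0.1709  0.0153 -0.2743] ct [ 0.5316 -0.2742  0.0968] zmin 0.07229823875985159
```

Rise clear, then move away over the free area and check with both cameras.

Request:
play_rows --increments '[[[0,-0.01,0],[0,0,0]],[[0,-0.02,0],[0,0,0]],[[0,-0.03,0],[0,0,0]],[[0,-0.04,0],[0,0,0]],[[0,-0.04,0],[0,0,0]],[[0,-0.02,0],[0,0,0]],[[-0.03,0,-0.005],[0,0,0]],[[-0.03,0,-0.005],[0,0,0]],[[-0.03,0,-0.005],[0,0,0]],[[-0.03,0,-0.005],[0,0,0]],[[0,0,0],[0,0,0]],[[0,0,0],[0,0,0]]]'

```text
t: 33.82
eef_pos: [0.4456, -0.1769, 0.2357]
tool_rot: [0.634, -0.632, 0.316, -0.316]
contact_force: [0.8, -0.5, -0.0]
gripper_width: 0.701
```

```bash
python3 - <<'E'
from h import *
o,_=st();d=tilt();t=read_camera("top")
a=cv2.resize(t["color"][160:260,165:245],None,fx=5,fy=5,interpolation=cv2.INTER_CUBIC)
b=cv2.resize(d["color"][215:315,210:290],None,fx=5,fy=5,interpolation=cv2.INTER_CUBIC)
cv2.imwrite("pics/end.png",np.hstack([a,b])[:,:,::-1])
T=dict(np.load("top0.npz"))
P=cloud(t)[215:262,315:365];q=P[(P[...,2]>.105)&(P[...,2]<.13)];print("driver top",len(q),q.mean(0) if len(q) else None)
df=cv2.absdiff(t["color"],T["color"]).max(2)>60;k,l,s,c=cv2.connectedComponentsWithStats(df.astype(np.uint8));print([list(x) for x in s[1:] if x[4]>25])
E
```

```text
t 33.8167 p [ 0.4456 -0.1769  0.2357] az -53.026342290684944 tilt xyz [ 0.0016  0.0023 -1.    ] q [-0.5244  0.1219  0.8599  2.0007 -0.1088  1.0628 -0.5407] F [ 0.8108 -0.4941 -0.0373] M [-0.0333  0.0092  0.0148] w 0.700635822946201
dy/dx dy/dz y [-0.1543  0.0104 -0.2741] ct [ 0.532  -0.274   0.0971] zmin 0.07263348908575276
driver top 153 [ 0.5333 -0.2621  0.1159]
[[np.int32(180), np.int32(179), np.int32(39), np.int32(3), np.int32(54)], [np.int32(281), np.int32(181), np.int32(65), np.int32(35), np.int32(611)], [np.int32(300), np.int32(187), np.int32(20), np.int32(10), np.int32(66)], [np.int32(174), np.int32(196), np.int32(27), np.int32(8), np.int32(54)], [np.int32(299), np.int32(243), np.int32(8), np.int32(8), np.int32(35)], [np.int32(265), np.int32(244), np.int32(26), np.int32(53), np.int32(125)], [np.int32(174), np.int32(247), np.int32(16), np.int32(4), np.int32(40)], [np.int32(331), np.int32(262), np.int32(21), np.int32(47), np.int32(138)], [np.int32(360), np.int32(270), np.int32(22), np.int32(22), np.int32(246)], [np.int32(276), np.int32(278), np.int32(17), np.int32(13), np.int32(160)], [np.int32(291), np.int32(278), np.int32(45), np.int32(17), np.int32(420)], [np.int32(274), np.int32(297), np.int32(18), np.int32(11), np.int32(143)], [np.int32(322), np.int32(314), np.int32(9), np.int32(9), np.int32(36)], [np.int32(249), np.int32(329), np.int32(20), np.int32(18), np.int32(156)], [np.int32(217), np.int32(341), np.int32(104), np.int32(79), np.int32(3050)]]
```

View pics/end.png

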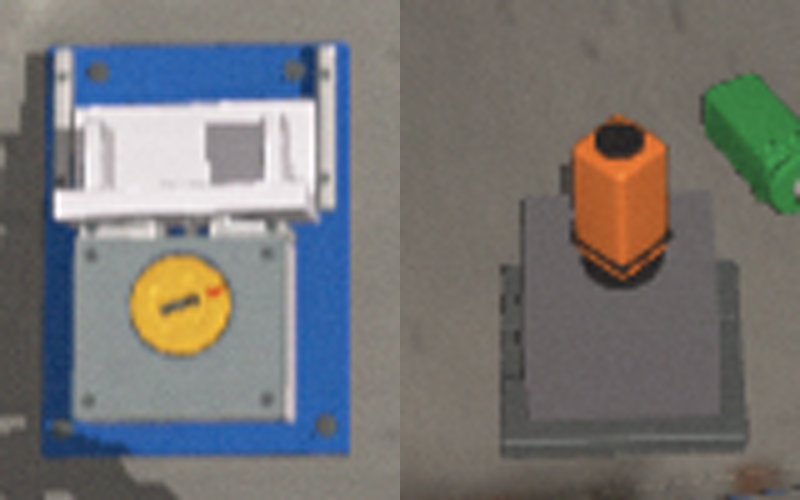

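```bash
python3 -c "
from station import *
print(hand_in())"
```

```text
the job is handed in; nothing more can be done
None
```

I tightened the cam, put the driver back upright in its stand, and handed the job in at about 34 s. I could not measure the bolt pull directly, so the tightness rests on the torque reading.

- **Finding the slot:** Sweeping the blade over the cam at about 10 N (18 N at most) tilted the driver in the grip and did not find the slot. I straightened the driver and raised the grip to 120 N. The blade then dropped in on the first tap after lifting and shifting, and went down to the slot floor (about 8 mm).
- **Tightening:** I turned the cam clockwise in small steps until the driver torque held at 0.42 N m. The wrist moment and the joint-7 torque agreed on that value. It lies inside the "well tight" range of 0.37 to 0.46 N m and below the 0.53 N m limit. One 1° step near the end showed no rise (0.375 N m), and the next one jumped to 0.42 N m.
- **Letting go:** I turned back 9° and lifted out. The torque was about 0.055 N m one degree before that.

**Last checks:**
- **Driver:** it stands in the hole with its top at a height of 0.116 m, as at the start. It is upright within about 0.015 rad and within about 1 mm of the stand's centre.
- **Gripper:** it was open and clear at 0.236 m, with no contact force.
- **Cam and plate:** the cam has turned about 50°, and the plate has moved a few millimetres toward the stop bar. The gap at the stop bar could not be seen.
- **Bystanders:** I did not check these object by object. The arm passed well clear of them, and the only picture differences I looked at seem to be the robot and shadows.

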